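# Find the full clip tin by its weight

## Robot

A 6-joint arm with a two-finger parallel gripper is mounted at the origin on a cart in front of the work surface, level with it; the furniture and walls round the work are solid. World frame = base frame: x ahead of the robot, y to its left, z up, the work surface at z = 0. Lengths are in m, angles in rad, forces in N, time in s.
With the tool pointing down it reaches from about 0.3 to 0.875 m from the base axis. Payload 6.4 kg.
Tool frame: the origin (TCP) lies midway between the tips of the shut fingers; the grasp point (between the pads) lies grip_depth behind it (grip_depth is the distance from the TCP to the grasp point, in m); z points along the fingers, y is the line along which they close (so a half turn about z gives the same grasp; the last joint's range is limited). The gripper opens to 85 mm and grips with 20 to 120 N. Pads are 22 mm wide; open, the fingers measure 114 mm over their backs; the gripper's body (76 mm by 85 mm) begins 54 mm behind the grasp point. The pads swing forward as they close: fully open they stand 13 mm farther back than shut.
Start: joints at [1.087, 0.181, 1.607, -0, 1.354, -0.206], TCP at [0.158, 0.553, 0.194] pointing down, gripper open.
Joint ranges: [-2.99, 2.99], [-0.89, 2.07], [0.3, 2.58], [-1.14, 4.28], [0, 2.63], [-3.12, 3.12]. Speed limits (rad/s): [2.57, 2.57, 3.01, 3.14, 3.14, 3.14].

## Interface

Orientations are given as a rotation vector (axis times angle).
In Python, from rig import get_state, capture, finish_job, grip_depth gives the robot as it stands.
- The arm moves only by the shell command python3 -m crank 'ROWS' [FORCE]. ROWS is JSON, a list of rows, each a list of 3 entries, a list of its own where there are three numbers: the finger opening in mm, from 0 to 85.4, then the shift along the tool's x, y, z in mm, then the turn about the tool's z in rad. In form: [[grip, [tx, ty, tz], roll], ...]. A call has 1 to 5 rows; each row shifts and turns the commanded pose from where the row before left it, along the tool's axes as they then stand; what a row does not reach is not made up. A row lasts 1/10 s, in which the tool goes at most 50 mm and 8.59 degrees, less where a joint would pass 70% of its speed; a pose out of reach is approached as far as the arm can. A call is refused whole if a number of a shift passes 50 or a number of a turn 0.15, either way. A call with a gripper value outside its range is refused whole. The fingers move at their own pace and stop on an object; FORCE is the grip in N (left out, the last holds). Time passes only in rows, so rows that do not move let the fingers close. It gives the time, the measured TCP pose, the force, the opening and the grip force at its end, in the units of the state.
- get_state(): the state, without advancing time (a new reading comes with each control period).
- capture(name): name is "side" or "top" or "wrist"; returns a dict with "image" (384x512x3 uint8, red, green, blue), "vfov" (degrees; the focal length in pixels is half the picture's height over the tangent of half this angle, whatever the lens; pixels are square), "cx", "cy" (the principal point, pixels), "k1" (the pictures are not rectified: a ray, as slopes to the right and down, at radius r is drawn at 1 + k1 r^2 times it, then the intrinsics apply), "extrinsics" (4x4, takes a point from world to camera coordinates); the wrist camera has in their place "tool_from_camera" (4x4, takes a point from camera to tool coordinates, whose origin is the TCP and whose axes are the flange's). Camera axes: x right, y down, z forward; pixel columns grow to the right and rows downward; lengths in m; the calibration is good to about 2 mm. A picture is of the moment at which its call begins: read the wrist's pose just before it. There is no depth.
- finish_job(): hands the job in; it is judged then, once.
The state is a dict: "t": time; "q": joint angles; "joint_velocities": joint speeds; "joint_torque": joint torques, N m; "position": TCP position; "orientation": TCP orientation; "contact_force": force on the tool from outside, world axes, zero at the start; "wrist_torque": the same for the moment, N m; "finger_gap": finger opening in m; "grip_force": force on a finger pad.
Only numpy, scipy, OpenCV 4.12 (cv2) and the standard library are available. Lean on these libraries where they do the work, as an engineer would, in place of code of your own. Each camera call takes 0.05 s, during which the arm holds its last target. There are 200 camera calls.

## Task

The three identical closed tins on the desk are filled differently: weigh them in the hand to tell the heaviest, the middle one and the lightest. Stack the lightest squarely on top of the middle one on the desk, rims lined up all round, then lift the heaviest tin and finish while still holding it up, level and still, about 15 cm above the desk, so that I can take it from you. Leave the stapler, ink bottle, notebook and magnifier where they are.

Things in the scene. Friction and masses are not known exactly. Their poses are not given: they have to be found in the camera images.
- desk: the dark wooden desk; its flat top is at z = 0. Origin: on the floor under its middle. It does not move
- tin_a: one of three identical closed round tins (grey body, beige lid, dark label; lid fixed), 30 mm tall, on the desk (z = 0). Lid 68 mm in diameter at heights 18 to 30 mm, body below 64 mm. Flat top and bottom. Origin: centre of the underside, z up. One tin weighs about 100 g, one 240 g, one 420 g (15 % either way); name and place tell nothing of which. Stands a 50 N grip
- tin_b: one of three identical closed round tins (grey body, beige lid, dark label; lid fixed), 30 mm tall, on the desk (z = 0). Lid 68 mm in diameter at heights 18 to 30 mm, body below 64 mm. Flat top and bottom. Origin: centre of the underside, z up. One tin weighs about 100 g, one 240 g, one 420 g (15 % either way); name and place tell nothing of which. Stands a 50 N grip
- tin_c: one of three identical closed round tins (grey body, beige lid, dark label; lid fixed), 30 mm tall, on the desk (z = 0). Lid 68 mm in diameter at heights 18 to 30 mm, body below 64 mm. Flat top and bottom. Origin: centre of the underside, z up. One tin weighs about 100 g, one 240 g, one 420 g (15 % either way); name and place tell nothing of which. Stands a 50 N grip
- stapler: black stapler, 36 x 132 x 47 mm, long side along its y; bystander. Origin: centre of its underside
- ink_bottle: square dark blue ink bottle with black cap, 48 x 48 x 56 mm; bystander. Origin: centre of its underside
- notebook: dark green notebook lying flat, 141 (x) x 91 (y) x 14 mm; bystander. Origin: centre of its underside
- magnifier: magnifying glass with brass rim and black handle, lying flat, 81 (x) x 172 (y) x 13 mm; bystander. Origin: centre of its underside
Things that resemble listed ones, but are neither listed nor needed, are in the scene too. Leave any red or yellow look-alike of the tin_b alone. Leave any red look-alike of the tin_a alone.

How it is judged:
On the way:
1. the lightest tin stands squarely on the middle one, let go, the heaviest apart from them (linear speed of each of tin_a, tin_b, tin_c below 0.03 m/s and angle between each of tin_a, tin_b, tin_c's own z axis and vertical below 0.25 rad and ((z of tin_a in the frame of tin_b between 0.025 and 0.036 m and horizontal distance between tin_a and tin_b below 0.007 m and height (world z) of tin_b below 0.006 m and contact force between each of the fingers, tin_c and tin_a below 0.5 N and contact force between each of the fingers, tin_c and tin_b below 0.5 N and contact force between tin_a and tin_b between 0.4 and 1.6 N and contact force between tin_b and desk between 2.2 and 4.1 N) or (z of tin_a in the frame of tin_c between 0.025 and 0.036 m and horizontal distance between tin_a and tin_c below 0.007 m and height (world z) of tin_c below 0.006 m and contact force between each of the fingers, tin_b and tin_a below 0.5 N and contact force between each of the fingers, tin_b and tin_c below 0.5 N and contact force between tin_a and tin_c between 0.4 and 1.6 N and contact force between tin_c and desk between 2.2 and 4.1 N) or (z of tin_b in the frame of tin_a between 0.025 and 0.036 m and horizontal distance between tin_b and tin_a below 0.007 m and height (world z) of tin_a below 0.006 m and contact force between each of the fingers, tin_c and tin_b below 0.5 N and contact force between each of the fingers, tin_c and tin_a below 0.5 N and contact force between tin_b and tin_a between 0.4 and 1.6 N and contact force between tin_a and desk between 2.2 and 4.1 N) or (z of tin_b in the frame of tin_c between 0.025 and 0.036 m and horizontal distance between tin_b and tin_c below 0.007 m and height (world z) of tin_c below 0.006 m and contact force between each of the fingers, tin_a and tin_b below 0.5 N and contact force between each of the fingers, tin_a and tin_c below 0.5 N and contact force between tin_b and tin_c between 0.4 and 1.6 N and contact force between tin_c and desk between 2.2 and 4.1 N) or (z of tin_c in the frame of tin_a between 0.025 and 0.036 m and horizontal distance between tin_c and tin_a below 0.007 m and height (world z) of tin_a below 0.006 m and contact force between each of the fingers, tin_b and tin_c below 0.5 N and contact force between each of the fingers, tin_b and tin_a below 0.5 N and contact force between tin_c and tin_a between 0.4 and 1.6 N and contact force between tin_a and desk between 2.2 and 4.1 N) or (z of tin_c in the frame of tin_b between 0.025 and 0.036 m and horizontal distance between tin_c and tin_b below 0.007 m and height (world z) of tin_b below 0.006 m and contact force between each of the fingers, tin_a and tin_c below 0.5 N and contact force between each of the fingers, tin_a and tin_b below 0.5 N and contact force between tin_c and tin_b between 0.4 and 1.6 N and contact force between tin_b and desk between 2.2 and 4.1 N))), for 0.2 s.
At the end, for the whole second after the job is handed in: The lightest tin stands level on the middle one, centres within 7 mm, that one on the desk, both let go; the heaviest is held in the fingers, underside over 10 cm up, level, still, touching no other thing. Weights are told by the press of the stack: top under 1.6 N, both under 4.1 N (linear speed of each of tin_a, tin_b, tin_c below 0.03 m/s and angle between each of tin_a, tin_b, tin_c's own z axis and vertical below 0.25 rad and ((z of tin_a in the frame of tin_b between 0.025 and 0.036 m and horizontal distance between tin_a and tin_b below 0.007 m and height (world z) of tin_b below 0.006 m and contact force between each of the fingers, tin_c and tin_a below 0.5 N and contact force between each of the fingers, tin_c and tin_b below 0.5 N and contact force between tin_a and tin_b between 0.4 and 1.6 N and contact force between tin_b and desk between 2.2 and 4.1 N and height (world z) of tin_c above 0.1 m and angle between tin_c's own z axis and vertical below 0.25 rad and contact force between the fingers and tin_c above 2 N and distance between the grasp point and tin_c below 0.06 m) or (z of tin_a in the frame of tin_c between 0.025 and 0.036 m and horizontal distance between tin_a and tin_c below 0.007 m and height (world z) of tin_c below 0.006 m and contact force between each of the fingers, tin_b and tin_a below 0.5 N and contact force between each of the fingers, tin_b and tin_c below 0.5 N and contact force between tin_a and tin_c between 0.4 and 1.6 N and contact force between tin_c and desk between 2.2 and 4.1 N and height (world z) of tin_b above 0.1 m and angle between tin_b's own z axis and vertical below 0.25 rad and contact force between the fingers and tin_b above 2 N and distance between the grasp point and tin_b below 0.06 m) or (z of tin_b in the frame of tin_a between 0.025 and 0.036 m and horizontal distance between tin_b and tin_a below 0.007 m and height (world z) of tin_a below 0.006 m and contact force between each of the fingers, tin_c and tin_b below 0.5 N and contact force between each of the fingers, tin_c and tin_a below 0.5 N and contact force between tin_b and tin_a between 0.4 and 1.6 N and contact force between tin_a and desk between 2.2 and 4.1 N and height (world z) of tin_c above 0.1 m and angle between tin_c's own z axis and vertical below 0.25 rad and contact force between the fingers and tin_c above 2 N and distance between the grasp point and tin_c below 0.06 m) or (z of tin_b in the frame of tin_c between 0.025 and 0.036 m and horizontal distance between tin_b and tin_c below 0.007 m and height (world z) of tin_c below 0.006 m and contact force between each of the fingers, tin_a and tin_b below 0.5 N and contact force between each of the fingers, tin_a and tin_c below 0.5 N and contact force between tin_b and tin_c between 0.4 and 1.6 N and contact force between tin_c and desk between 2.2 and 4.1 N and height (world z) of tin_a above 0.1 m and angle between tin_a's own z axis and vertical below 0.25 rad and contact force between the fingers and tin_a above 2 N and distance between the grasp point and tin_a below 0.06 m) or (z of tin_c in the frame of tin_a between 0.025 and 0.036 m and horizontal distance between tin_c and tin_a below 0.007 m and height (world z) of tin_a below 0.006 m and contact force between each of the fingers, tin_b and tin_c below 0.5 N and contact force between each of the fingers, tin_b and tin_a below 0.5 N and contact force between tin_c and tin_a between 0.4 and 1.6 N and contact force between tin_a and desk between 2.2 and 4.1 N and height (world z) of tin_b above 0.1 m and angle between tin_b's own z axis and vertical below 0.25 rad and contact force between the fingers and tin_b above 2 N and distance between the grasp point and tin_b below 0.06 m) or (z of tin_c in the frame of tin_b between 0.025 and 0.036 m and horizontal distance between tin_c and tin_b below 0.007 m and height (world z) of tin_b below 0.006 m and contact force between each of the fingers, tin_a and tin_c below 0.5 N and contact force between each of the fingers, tin_a and tin_b below 0.5 N and contact force between tin_c and tin_b between 0.4 and 1.6 N and contact force between tin_b and desk between 2.2 and 4.1 N and height (world z) of tin_a above 0.1 m and angle between tin_a's own z axis and vertical below 0.25 rad and contact force between the fingers and tin_a above 2 N and distance between the grasp point and tin_a below 0.06 m)) and contact force between each of tin_a, tin_b, tin_c and stapler below 0.1 N and contact force between each of tin_a, tin_b, tin_c and ink_bottle below 0.1 N and contact force between each of tin_a, tin_b, tin_c and notebook below 0.1 N and contact force between each of tin_a, tin_b, tin_c and magnifier below 0.1 N); the arm keeps its last pose, push and grip.
It fails at once if a bystander was shifted more than 3 cm or tipped over (distance of any of stapler, ink_bottle, notebook, magnifier from where it was at the start of the episode above 0.03 m or angle between any of stapler, ink_bottle, notebook, magnifier's own z axis and vertical above 0.5 rad).
It also fails if it takes over 67 s, if anything falls off the work surface, if the arm or the gripper's body presses on something with over 40 N, if the wrist force passes 120 N, or if a joint passes its speed limit or range.

## Working session

There is one attempt and no reset: what is moved stays moved. The work goes in short steps, Python scripts to look and compute and a shell command to move; the robot and the scene stay as the last step left them, time stands still between calls to the robot, and variables do not carry over. Pictures are saved under pics/ and viewed, at most 10 in all, crops included, and the job is handed in when it is done.

```bash
mkdir -p pics; ls
python3 - <<'E'
from rig import *
import cv2,numpy as np
s=get_state();print({k:np.round(v,3).tolist() for k,v in s.items()});print(grip_depth)
for n in("top","side"):
    c=capture(n);print(n,c["vfov"],c["cx"],c["cy"],c["k1"],np.round(c["extrinsics"],3).tolist())
    cv2.imwrite(f"pics/{n}0.png",c["image"][:,:,::-1])
c=capture("wrist");print(c["vfov"],np.round(c["tool_from_camera"],3).tolist())
E
```

```text
pics
{'t': 0.0, 'q': [1.087, 0.181, 1.608, -0.0, 1.354, -0.206], 'joint_velocities': [-0.001, -0.001, 0.001, 0.001, -0.0, 0.001], 'joint_torque': [0.001, -44.487, -35.134, 0.0, 0.009, 0.0], 'position': [0.157, 0.552, 0.193], 'orientation': [-0.435, -3.111, 0.003], 'contact_force': [-0.236, 0.04, 0.589], 'wrist_torque': [0.022, 0.002, -0.076], 'grip_force': 0.0, 'finger_gap': 0.085}
0.0187
top 57.895829580821875 254.62719980787975 191.21531520013224 -0.04995165539507729 [[-0.035, -0.999, -0.002, -0.026], [-0.977, 0.035, -0.21, 0.472], [0.21, -0.005, -0.978, 0.773], [0.0, 0.0, 0.0, 1.0]]
side 42.56388356949023 260.42170261541435 195.3353831190094 -0.20308972014287652 [[0.983, -0.183, -0.021, -0.518], [-0.098, -0.428, -0.898, -0.233], [0.155, 0.885, -0.439, 1.71], [0.0, 0.0, 0.0, 1.0]]
62.3146890362689 [[-0.0, -0.961, -0.275, 0.071], [1.0, -0.0, -0.0, -0.001], [0.0, -0.275, 0.961, -0.18], [0.0, 0.0, 0.0, 1.0]]
```

View pics/top0.png

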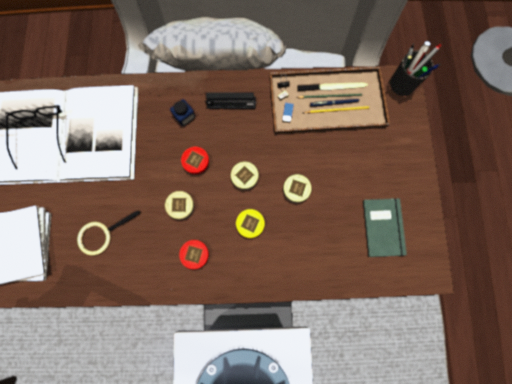

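View pics/side0.png

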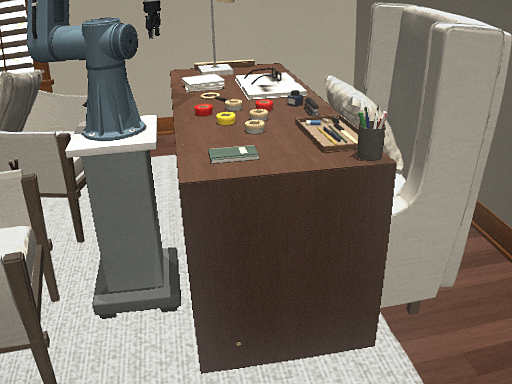

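The two views show the candidates for the tins. The beige lids are at (179,205), (245,175) and (298,188) in the top view. The look-alikes are red at (195,160) and (194,254), and yellow at (250,223). The magnifier's brass ring at (94,239) is also beige. I choose the three beige round lids.

```bash
cat > h.py <<'E'
from rig import *
import cv2,numpy as np
from scipy.spatial.transform import Rotation as R
def ray(c,uv,T=None):
    """pixels -> origin, directions in world; T = world_from_camera"""
    im=c["image"];f=im.shape[0]/2/np.tan(np.radians(c["vfov"]/2))
    K=np.array([[f,0,c["cx"]],[0,f,c["cy"]],[0,0,1]])
    n=cv2.undistortPoints(np.float64(uv).reshape(-1,1,2),K,np.array([c["k1"],0,0,0,0]),None,None,None).reshape(-1,2)
    if T is None: T=np.linalg.inv(c["extrinsics"])
    d=np.c_[n,np.ones(len(n))]@T[:3,:3].T
    return T[:3,3],d
def plane(c,uv,z,T=None):
    o,d=ray(c,uv,T);return (o+d*((z-o[2])/d[:,2])[:,None])[:,:2]
def wristT(c,s):
    T=np.eye(4);T[:3,:3]=R.from_rotvec(s["orientation"]).as_matrix();T[:3,3]=s["position"]
    return T@c["tool_from_camera"]
def lids(c,z=.03,T=None,amin=200):
    hsv=cv2.cvtColor(c["image"],cv2.COLOR_RGB2HSV)
    m=cv2.inRange(hsv,(18,30,130),(38,150,255))
    out=[]
    for k in cv2.findContours(m,cv2.RETR_EXTERNAL,cv2.CHAIN_APPROX_NONE)[0]:
        if cv2.contourArea(k)<amin: continue
        p=plane(c,cv2.convexHull(k).reshape(-1,2),z,T).astype(np.float32)
        (x,y),r=cv2.minEnclosingCircle(p)
        M=cv2.moments(k);out.append((M["m10"]/M["m00"],M["m01"]/M["m00"],x,y,r))
    return out
def aim(x,y):
    """shift in tool axes (mm) from measured pose to world x,y"""
    s=get_state();Rm=R.from_rotvec(s["orientation"]).as_matrix()
    return np.round(1000*Rm.T@(np.r_[x,y,s["position"][2]]-s["position"]),1)
E
python3 - <<'E'
from h import *
c=capture("top")
for l in lids(c): print(np.round(l,4))
for n,uv in dict(red1=(195,160),red2=(194,254),yel=(250,223)).items(): print(n,plane(c,[uv],.03).round(3))
print(R.from_rotvec(get_state()["orientation"]).as_matrix().round(3).tolist())
im=cv2.resize(c["image"][140:280,150:330],None,fx=4,fy=4,interpolation=cv2.INTER_CUBIC);cv2.imwrite("pics/crop1.png",im[:,:,::-1])
E
```

```text
[9.315900e+01 2.380734e+02 3.745000e-01 3.476000e-01 4.120000e-02]
[1.784722e+02 2.043182e+02 4.493000e-01 1.427000e-01 3.530000e-02]
[ 2.971436e+02  1.874666e+02  4.806000e-01 -1.461000e-01  3.550000e-02]
[ 2.441218e+02  1.744509e+02  5.181000e-01 -1.810000e-02  3.550000e-02]
[ 3.448782e+02  8.483050e+01  7.528000e-01 -2.858000e-01  6.530000e-02]
red1 [[0.559 0.103]]
red2 [[0.329 0.105]]
yel [[ 0.398 -0.029]]
[[-0.962, 0.274, -0.0], [0.274, 0.962, -0.001], [0.0, -0.001, -1.0]]
```

View pics/crop1.png

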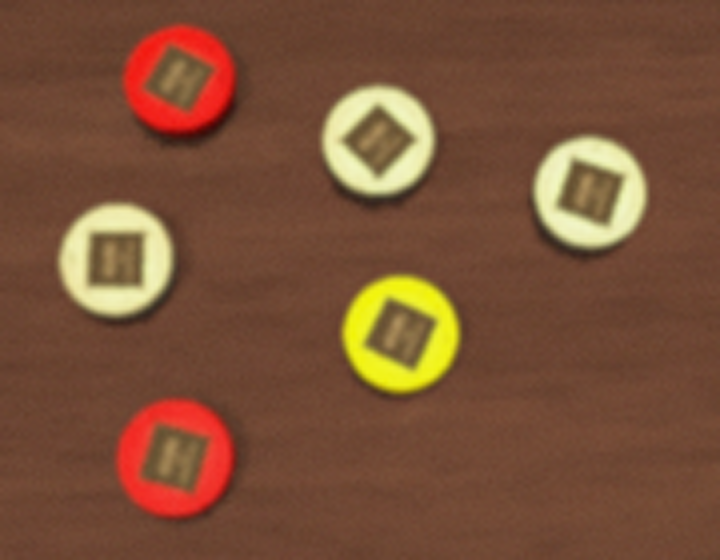

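The crop confirms three beige lids with the grey-tin look: crop (117,260), (378,140) and (590,192). The red and yellow ones stay alone. I'll go above the left one.

```bash
python3 -m crank '[[85,[-36,-29,0],0],[85,[-36,-29,0],0],[85,[-36,-29,0],0],[85,[-36,-29,0],0],[85,[-36,-29,0],0]]' 30; python3 -m crank '[[85,[-36,-29,0],0],[85,[-36,-29,0],0],[85,[-36,-29,0],0],[85,[-36,-29,0],0],[85,[-36,-29,0],0]]'; python3 -m crank '[[85,[-33,-23,0],0],[85,[0,0,0],0],[85,[0,0,0],0]]'
cat > look.py <<'E'
from h import *
s=get_state();c=capture("wrist");T=wristT(c,s)
for l in lids(c,T=T,amin=800):
    print(np.round(l,4), "shift", aim(l[2],l[3]))
print("pos",s["position"].round(4) if hasattr(s["position"],"round") else s["position"],"F",np.round(s["contact_force"],2),"t",s["t"],"gap",s["finger_gap"])
import sys
if len(sys.argv)>1: cv2.imwrite(sys.argv[1],c["image"][:,:,::-1])
E
python3 look.py pics/w1.png
```

```text
t: 0.7
position: [0.2916, 0.3626, 0.1942]
orientation: [0.434, 3.111, 0.0]
contact_force: [-0.1, -0.6, 0.7]
finger_gap: 0.0849
grip_force: 0.0
t: 1.2
position: [0.4251, 0.1736, 0.1943]
orientation: [0.435, 3.111, 0.0]
contact_force: [1.1, 1.1, 0.5]
finger_gap: 0.0851
grip_force: 0.0
t: 1.5
position: [0.4497, 0.1437, 0.1939]
orientation: [-0.439, -3.11, -0.0]
contact_force: [0.9, 0.4, 0.1]
finger_gap: 0.0851
grip_force: 0.0
[ 3.600840e+01  2.513378e+02  4.786000e-01 -1.455000e-01  3.390000e-02] shift [-1.080e+02 -2.707e+02 -1.000e-01]
[2.538539e+02 1.629996e+02 4.472000e-01 1.429000e-01 3.370000e-02] shift [ 1.4 -2.1  0. ]
[ 9.360110e+01  1.620431e+02  3.965000e-01 -2.780000e-02  3.390000e-02] shift [   3.3 -180.1   -0. ]
[4.253239e+02 4.117650e+01 3.743000e-01 3.462000e-01 3.850000e-02] shift [127.4 173.4   0.2]
pos [0.4497 0.1437 0.1939] F [0.91 0.44 0.06] t 1.5 gap 0.08506849886700692
```

View pics/w1.png

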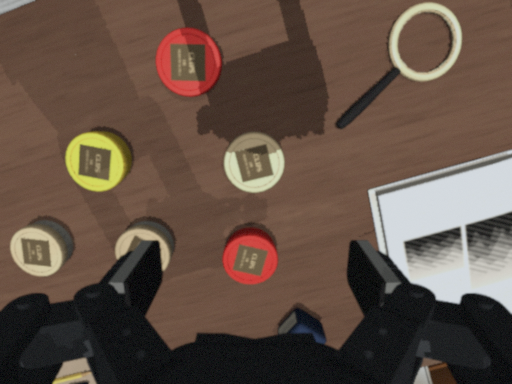

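The wrist view shows the target beige lid at (254,163), centred ahead of the fingers, and it has clear room around it. I'll descend, grip and lift.

```bash
python3 -m crank '[[85,[1.4,-2,45],0],[85,[0,0,45],0],[85,[0,0,45],0],[85,[0,0,40],0],[85,[0,0,18],0]]' 40; python3 -m crank '[[85,[0,0,0],0],[85,[0,0,0],0],[60,[0,0,0],0],[60,[0,0,0],0],[60,[0,0,0],0]]';python3 -m crank '[[60,[0,0,0],0],[60,[0,0,0],0]]'; python3 -m crank '[[60,[0,0,-15],0],[60,[0,0,-25],0],[60,[0,0,-30],0],[60,[0,0,0],0],[60,[0,0,0],0]]';python3 -m crank '[[60,[0,0,0],0],[60,[0,0,0],0]]';python3 -m crank '[[60,[0,0,0],0]]'
```

```text
t: 2.05
position: [0.4437, 0.1441, -0.0023]
orientation: [-0.43, -3.106, 0.001]
contact_force: [-0.2, 0.1, 0.3]
finger_gap: 0.0852
grip_force: 0.0
t: 2.55
position: [0.4489, 0.1428, 0.0024]
orientation: [0.434, 3.109, 0.001]
contact_force: [0.8, -0.5, -0.5]
finger_gap: 0.0599
grip_force: 0.0
t: 2.75
position: [0.4481, 0.1426, 0.0015]
orientation: [0.435, 3.111, 0.0]
contact_force: [0.3, -0.0, -0.4]
finger_gap: 0.06
grip_force: 0.0
t: 3.25
position: [0.4485, 0.1426, 0.0718]
orientation: [0.435, 3.11, 0.001]
contact_force: [-0.1, -0.5, -0.2]
finger_gap: 0.0601
grip_force: 0.0
t: 3.45
position: [0.4469, 0.1425, 0.07]
orientation: [-0.435, -3.109, 0.001]
contact_force: [-0.7, 0.5, -0.2]
finger_gap: 0.0602
grip_force: 0.0
t: 3.55
position: [0.4471, 0.1426, 0.0702]
orientation: [-0.435, -3.109, 0.001]
contact_force: [1.5, -0.0, 1.0]
finger_gap: 0.06
grip_force: 0.0
```

No grip at 60 mm, so the fingers missed the tin. I'll look.

```bash
python3 -m crank '[[85,[0,0,0],0],[85,[0,0,0],0],[85,[0,0,0],0],[85,[0,0,0],0]]'; python3 look.py pics/w2.png
python3 - <<'E'
from h import *
c=capture("top");print(np.round(lids(c),4)[:,2:])
c2=capture("side");print(c["cx"]);cv2.imwrite("pics/s2.png",cv2.resize(c2["image"][40:200,150:350],None,fx=3.7,fy=3.7)[:,:,::-1])
E
```

```text
t: 3.95
position: [0.4479, 0.1426, 0.0712]
orientation: [-0.435, -3.111, 0.0]
contact_force: [0.3, -0.5, -0.4]
finger_gap: 0.085
grip_force: 0.0
[2.557169e+02 1.967177e+02 4.476000e-01 1.429000e-01 3.340000e-02] shift [0.3 0.1 0. ]
[ 3.116320e+01  1.971873e+02  3.973000e-01 -2.780000e-02  3.310000e-02] shift [   1.9 -177.8    0. ]
[4.781592e+02 4.371470e+01 3.832000e-01 3.213000e-01 3.060000e-02] shift [111.2 154.    0. ]
pos [0.4479 0.1426 0.0712] F [ 0.34 -0.47 -0.37] t 3.95 gap 0.08500054938309956
[[ 0.4808 -0.1465  0.0353]
 [ 0.5182 -0.019   0.0352]
 [ 0.7514 -0.2857  0.0651]]
254.62719980787975
```

View pics/w2.png

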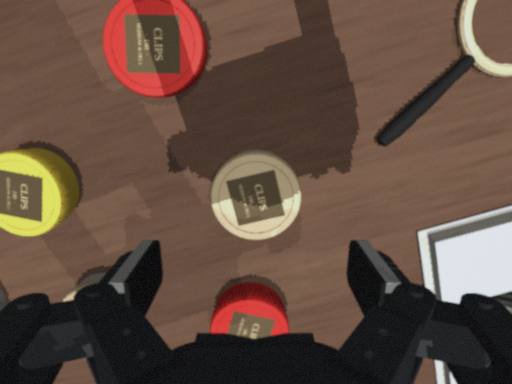

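View pics/s2.png

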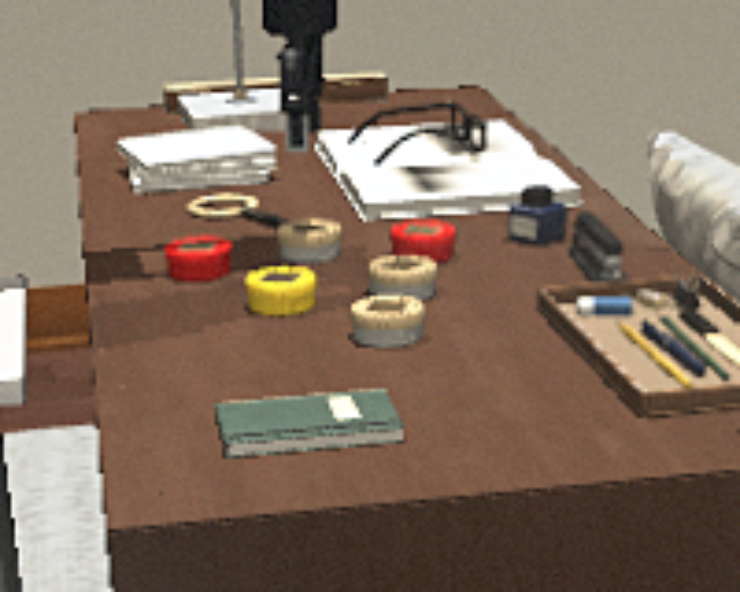

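Both views show the open fingertips about 4 cm behind the nominal TCP: wrist tips at rows ~240, cols 160/350, and side crop (297,150). The tin at wrist (256,197) is undisturbed and centred. So the fingers closed above it, and I need to go lower, watching the force.

```bash
python3 -m crank '[[85,[0,0,35],0],[85,[0,0,35],0],[85,[0,0,10],0],[85,[0,0,0],0]]' 40; python3 -m crank '[[85,[0,0,8],0],[85,[0,0,0],0],[85,[0,0,0],0]]';python3 -m crank '[[60,[0,0,0],0],[60,[0,0,0],0],[60,[0,0,0],0],[60,[0,0,0],0]]'
```

```text
t: 4.5
position: [0.4462, 0.1425, -0.0101]
orientation: [-0.434, -3.108, 0.001]
contact_force: [0.4, 0.0, -0.3]
finger_gap: 0.0851
grip_force: 0.0
t: 4.8
position: [0.4488, 0.1427, -0.0159]
orientation: [0.435, 3.11, 0.0]
contact_force: [0.5, -0.7, -0.9]
finger_gap: 0.085
grip_force: 0.0
t: 5.2
position: [0.4487, 0.1428, -0.0154]
orientation: [0.435, 3.11, 0.001]
contact_force: [-4.8, 0.2, 11.2]
finger_gap: 0.062
grip_force: 41.1
```

```bash
python3 look.py pics/w3.png;python3 - <<'E'
from h import *
c2=capture("side");i=c2["image"][60:140,190:290]
w=cv2.imread("pics/w3.png");a=cv2.resize(i,None,fx=4.5,fy=4.5,interpolation=cv2.INTER_CUBIC)[:,:,::-1]
b=cv2.resize(w[120:384,100:420],(436,360));cv2.imwrite("pics/m3.png",np.hstack([cv2.resize(a,(360,360*80//100)),cv2.resize(b,(436,288))]))
E
```

```text
[2.545666e+02 2.458474e+02 4.454000e-01 1.428000e-01 3.430000e-02] shift [ 3.1 -0.9 -0. ]
[5.81389e+01 2.86365e+01 3.31700e-01 9.60000e-02 1.25000e-02] shift [ 99.6 -77.1  -0.2]
pos [ 0.4487  0.1428 -0.0154] F [-4.75  0.19 11.16] t 5.2 gap 0.06204380676451066
```

View pics/m3.png

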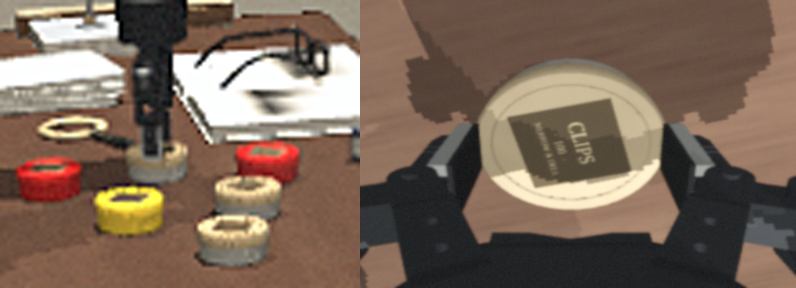

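The pads now hold the tin by its rim, with the wrist crop showing them on both sides of the lid and the side crop showing the fingers at the tin. I'll lift and weigh.

```bash
python3 -m crank '[[60,[0,0,-10],0],[60,[0,0,-20],0],[60,[0,0,-30],0],[60,[0,0,0],0],[60,[0,0,0],0]]';for i in 1; do python3 -m crank '[[60,[0,0,0],0]]'; python3 -m crank '[[60,[0,0,0],0]]';python3 -m crank '[[60,[0,0,0],0]]';done
python3 - <<'E'
from h import *
s=get_state();c=capture("wrist");T=wristT(c,s)
for z in(.03,.045,.06,.075,.09): print(z,[np.round(l,4).tolist() for l in lids(c,z,T,3000)])
print(np.round(s["wrist_torque"],2),np.round(s["joint_torque"],2))
E
```

```text
t: 5.8
position: [0.4485, 0.1427, 0.044]
orientation: [0.435, 3.109, 0.001]
contact_force: [-0.1, -0.6, -1.8]
finger_gap: 0.0622
grip_force: 43.7
t: 5.9
position: [0.447, 0.1426, 0.0424]
orientation: [-0.435, -3.11, 0.0]
contact_force: [-0.5, -0.0, -1.0]
finger_gap: 0.0618
grip_force: 43.7
t: 6.0
position: [0.4467, 0.1426, 0.042]
orientation: [-0.435, -3.109, 0.001]
contact_force: [0.1, 0.5, -2.0]
finger_gap: 0.0619
grip_force: 43.7
t: 6.1
position: [0.447, 0.1426, 0.0422]
orientation: [-0.435, -3.109, 0.001]
contact_force: [-1.2, -0.4, -0.7]
finger_gap: 0.0621
grip_force: 43.7
0.03 [[254.5989, 246.914, 0.4728, 0.1343, 0.0476]]
0.045 [[254.5989, 246.914, 0.4655, 0.1364, 0.0439]]
0.06 [[254.5989, 246.914, 0.4581, 0.1386, 0.0402]]
0.075 [[254.5989, 246.914, 0.4507, 0.1407, 0.0365]]
0.09 [[254.5989, 246.914, 0.4433, 0.1427, 0.0327]]
[-0.02 -0.01  0.01] [ 1.000e-02 -3.665e+01 -2.860e+01 -0.000e+00  1.000e-02 -0.000e+00]
```

```bash
cat > weigh.py <<'E'
from h import *
F=[];J=[]
for i in range(14):
    capture("side");s=get_state();F.append(s["contact_force"]);J.append(s["joint_torque"])
F=np.array(F);J=np.array(J);print("F",F.mean(0).round(2),"sd",F.std(0).round(2),"J",J.mean(0).round(2)[1:3],J.std(0).round(2)[1:3],"t",s["t"])
E
python3 weigh.py
```

```text
F [ 0.15 -0.   -1.06] sd [0.46 0.44 0.46] J [-36.49 -28.62] [0.02 0.04] t 6.85
```

That reads about 1.06 N, so this should be the lightest tin. I'll set it back down and go above the middle-placed tin.

```bash
python3 -m crank '[[60,[0,0,30],0],[60,[0,0,20],0],[60,[0,0,9],0],[60,[0,0,0],0],[60,[0,0,0],0]]'; python3 -m crank '[[85,[0,0,0],0],[85,[0,0,0],0],[85,[0,0,0],0],[85,[0,0,-20],0],[85,[0,0,-45],0]]'; python3 -m crank '[[85,[0,0,-49],0],[85,[-28,-34,0],0],[85,[-28,-34,0],0],[85,[-28,-34,0],0],[85,[-27,-34,0],0]]'; python3 -m crank '[[85,[0,0,0],0],[85,[0,0,0],0]]'; python3 look.py
```

```text
t: 7.35
position: [0.4482, 0.1427, -0.0156]
orientation: [0.435, 3.111, 0.0]
contact_force: [-1.0, -0.5, -1.7]
finger_gap: 0.062
grip_force: 59.2
t: 7.85
position: [0.4443, 0.1423, 0.0469]
orientation: [-0.434, -3.104, 0.002]
contact_force: [0.8, 0.5, 1.0]
finger_gap: 0.085
grip_force: 0.0
t: 8.35
position: [0.518, -0.0201, 0.0987]
orientation: [0.434, 3.11, -0.0]
contact_force: [0.5, 0.3, -0.3]
finger_gap: 0.0851
grip_force: 0.0
t: 8.55
position: [0.5172, -0.0193, 0.098]
orientation: [-0.439, -3.11, -0.001]
contact_force: [-1.1, 0.6, -0.3]
finger_gap: 0.0849
grip_force: 0.0
[4.129394e+02 1.965386e+02 5.597000e-01 1.046000e-01 2.250000e-02] shift [ -7.6 130.    0. ]
[ 2.566238e+02  1.862067e+02  5.163000e-01 -1.800000e-02  3.360000e-02] shift [0.4 0.1 0. ]
[ 9.534680e+01  1.858361e+02  4.795000e-01 -1.450000e-01  3.400000e-02] shift [   0.9 -132.1   -0. ]
[4.374277e+02 4.133470e+01 4.455000e-01 1.413000e-01 3.420000e-02] shift [112.4 133.8   0.2]
[ 1.96881e+02  3.77831e+01  3.96900e-01 -2.81000e-02  3.41000e-02] shift [ 1.125e+02 -4.240e+01  1.000e-01]
pos [ 0.5172 -0.0193  0.098 ] F [-1.11  0.63 -0.35] t 8.55 gap 0.08491508046089051
```

```bash
python3 -m crank '[[85,[0.4,0,45],0],[85,[0,0,40],0],[85,[0,0,20],0],[85,[0,0,9],0],[85,[0,0,0],0]]' 28; python3 -m crank '[[60,[0,0,0],0],[60,[0,0,0],0],[60,[0,0,0],0],[60,[0,0,0],0]]'; python3 -m crank '[[60,[0,0,-10],0],[60,[0,0,-20],0],[60,[0,0,-30],0],[60,[0,0,0],0],[60,[0,0,0],0]]'; python3 weigh.py; python3 look.py
```

```text
t: 9.1
position: [0.5157, -0.0171, -0.0167]
orientation: [-0.432, -3.109, -0.001]
contact_force: [0.2, -0.3, -0.6]
finger_gap: 0.0849
grip_force: 0.0
t: 9.5
position: [0.519, -0.0194, -0.0129]
orientation: [0.434, 3.107, -0.002]
contact_force: [-3.5, -2.3, 10.4]
finger_gap: 0.0602
grip_force: 7.5
t: 10.0
position: [0.5183, -0.0187, 0.046]
orientation: [0.434, 3.108, -0.001]
contact_force: [0.7, 0.1, -0.2]
finger_gap: 0.06
grip_force: 0.0
F [ 0.08  0.05 -0.07] sd [0.59 0.4  0.44] J [-41.71 -28.99] [0.37 0.32] t 10.7
[4.496162e+02 2.214726e+02 5.598000e-01 1.044000e-01 2.290000e-02] shift [ -7.5 129.9  -0. ]
[ 2.571071e+02  2.085736e+02  5.160000e-01 -1.740000e-02  3.330000e-02] shift [1.1 0.8 0. ]
[ 5.611170e+01  2.074614e+02  4.795000e-01 -1.451000e-01  3.400000e-02] shift [   1.2 -132.     0. ]
[4.734928e+02 4.044870e+01 4.502000e-01 1.335000e-01 3.230000e-02] shift [105.8 127.8   0. ]
[ 2.158723e+02  3.233190e+01  4.115000e-01 -1.310000e-02  2.520000e-02] shift [102.9 -23.7   0. ]
[ 1.407652e+02  3.544570e+01  3.995000e-01 -5.210000e-02  2.310000e-02] shift [103.7 -64.6   0. ]
pos [ 0.5169 -0.0185  0.0441] F [-0.08 -0.57  0.92] t 10.7 gap 0.059990001802746204
```

The grip slipped at the rim because the pads were too high and the 60 mm target was too wide. I'll go 12 mm lower and close further.

```bash
python3 -m crank '[[85,[0,0,0],0],[85,[0,0,0],0],[85,[1,0.8,30],0],[85,[0,0,25],0],[85,[0,0,10],0]]' 28; python3 -m crank '[[85,[0,0,7],0],[85,[0,0,0],0],[85,[0,0,0],0]]';  python3 -m crank '[[50,[0,0,0],0],[50,[0,0,0],0],[50,[0,0,0],0],[50,[0,0,0],0]]'; python3 -m crank '[[50,[0,0,0],0]]'
```

```text
t: 11.25
position: [0.5143, -0.0169, -0.0229]
orientation: [-0.435, -3.108, -0.001]
contact_force: [-1.2, -0.3, -0.3]
finger_gap: 0.0851
grip_force: 0.0
t: 11.55
position: [0.517, -0.0176, -0.027]
orientation: [0.435, 3.11, -0.0]
contact_force: [0.3, -0.1, 0.4]
finger_gap: 0.0848
grip_force: 0.0
t: 11.95
position: [0.5173, -0.0175, -0.0263]
orientation: [0.435, 3.109, 0.0]
contact_force: [-1.4, 0.9, 7.1]
finger_gap: 0.0655
grip_force: 29.9
t: 12.05
position: [0.5172, -0.0175, -0.0263]
orientation: [0.435, 3.109, 0.0]
contact_force: [-2.5, 1.3, 6.3]
finger_gap: 0.0651
grip_force: 29.9
```

```bash
python3 -m crank '[[50,[0,0,-10],0],[50,[0,0,-25],0],[50,[0,0,-30],0],[50,[0,0,0],0],[50,[0,0,0],0]]'; python3 weigh.py; python3 -m crank '[[50,[0,0,0],0]]'
```

```text
t: 12.55
position: [0.5168, -0.0176, 0.0381]
orientation: [0.435, 3.109, -0.0]
contact_force: [-0.1, -0.2, -2.7]
finger_gap: 0.065
grip_force: 33.9
F [ 0.04  0.05 -2.42] sd [0.43 0.52 0.39] J [-43.06 -29.55] [0.43 0.36] t 13.25
t: 13.35
position: [0.5162, -0.0174, 0.0372]
orientation: [0.435, 3.111, -0.0]
contact_force: [-0.4, -0.4, -2.0]
finger_gap: 0.0652
grip_force: 33.9
```

That is 2.42 N, so this is the middle tin. I'll set it down and go back to the lightest.

```bash
python3 -m crank '[[50,[0,0,30],0],[50,[0,0,25],0],[50,[0,0,8.5],0],[50,[0,0,0],0],[50,[0,0,0],0]]'; python3 -m crank '[[85,[0,0,0],0],[85,[0,0,0],0],[85,[0,0,0],0],[85,[0,0,-30],0],[85,[0,0,-48],0]]'; python3 -m crank '[[85,[0,0,-48],0],[85,[28,34,0],0],[85,[28,34,0],0],[85,[28,34,0],0],[85,[27,34,0],0]]'; python3 -m crank '[[85,[0,0,0],0],[85,[0,0,0],0],[85,[0,0,0],0]]'; python3 look.py
```

```text
t: 13.85
position: [0.5165, -0.0175, -0.026]
orientation: [0.435, 3.111, -0.0]
contact_force: [0.2, 0.6, -2.0]
finger_gap: 0.0651
grip_force: 35.4
t: 14.35
position: [0.5132, -0.0167, 0.0499]
orientation: [-0.434, -3.104, -0.001]
contact_force: [0.1, -0.3, 0.4]
finger_gap: 0.0849
grip_force: 0.0
t: 14.85
position: [0.4461, 0.1451, 0.1003]
orientation: [0.436, 3.11, 0.001]
contact_force: [0.4, 0.9, -0.0]
finger_gap: 0.0852
grip_force: 0.0
t: 15.15
position: [0.4474, 0.1432, 0.1]
orientation: [0.435, 3.11, -0.0]
contact_force: [0.3, -0.3, -0.4]
finger_gap: 0.0852
grip_force: 0.0
[ 4.164900e+01  1.853198e+02  3.967000e-01 -2.780000e-02  3.380000e-02] shift [   1.8 -178.1    0. ]
[2.541610e+02 1.846197e+02 4.455000e-01 1.428000e-01 3.350000e-02] shift [ 1.8 -0.7 -0. ]
[4.642494e+02 4.955450e+01 3.781000e-01 3.367000e-01 3.670000e-02] shift [ 1.201e+02  1.672e+02 -1.000e-01]
pos [0.4474 0.1432 0.1   ] F [ 0.29 -0.34 -0.42] t 15.15 gap 0.08518183783594573
```

```bash
python3 -m crank '[[85,[1.8,-0.7,48],0],[85,[0,0,45],0],[85,[0,0,25],0],[85,[0,0,12],0],[85,[0,0,0],0]]' 25; python3 -m crank '[[85,[0,0,0],0],[50,[0,0,0],0],[50,[0,0,0],0],[50,[0,0,0],0],[50,[0,0,0],0]]'; python3 -m crank '[[50,[0,0,-10],0],[50,[0,0,-40],0],[50,[0,0,-45],0],[50,[0,0,-35],0],[50,[0,0,0],0]]';python3 -m crank '[[50,[0,0,0],0],[50,[0,0,0],0]]'; python3 weigh.py;python3 - <<'E'
from h import *
s=get_state();c=capture("wrist");T=wristT(c,s)
print(np.round(s["position"],4))
for l in lids(c,.03,T,800): print(np.round(l,4))
# held lid: find height giving r=34 mm scaled as seen (33.5 elsewhere)
for dz in(.03,.04,.05,.06): print(dz,[(np.round(l[2:],4).tolist(),aim(l[2],l[3])) for l in lids(c,s["position"][2]+dz,T,5000)])
E
```

```text
t: 15.7
position: [0.444, 0.1426, -0.0316]
orientation: [-0.437, -3.108, 0.001]
contact_force: [-0.7, 0.1, 0.5]
finger_gap: 0.085
grip_force: 0.0
t: 16.2
position: [0.4466, 0.1435, -0.0283]
orientation: [0.434, 3.108, 0.0]
contact_force: [-1.7, -1.9, 6.4]
finger_gap: 0.0652
grip_force: 26.1
t: 16.7
position: [0.4494, 0.1442, 0.1062]
orientation: [0.433, 3.1, 0.004]
contact_force: [0.4, -0.8, -0.9]
finger_gap: 0.0656
grip_force: 29.0
t: 16.9
position: [0.4437, 0.1436, 0.0989]
orientation: [-0.435, -3.11, 0.0]
contact_force: [-0.2, 0.5, -1.7]
finger_gap: 0.0657
grip_force: 29.0
F [-0.21 -0.17 -1.01] sd [0.45 0.41 0.57] J [-34.47 -31.67] [0.27 0.17] t 17.6
[0.4449 0.1436 0.0997]
[2.600895e+02 3.109526e+02 5.425000e-01 1.197000e-01 6.000000e-02]
[2.656180e+02 2.204153e+02 4.852000e-01 1.403000e-01 5.650000e-02]
[ 4.225220e+01  1.883565e+02  3.965000e-01 -2.820000e-02  3.370000e-02]
[4.640657e+02 5.133620e+01 3.768000e-01 3.377000e-01 3.690000e-02]
0.03 []
0.04 []
0.05 []
0.06 []
```

```bash
python3 -m crank '[[50,[-37.5,-5,0],0],[50,[-37.5,-5,0],0],[50,[-37.5,-5,0],0],[50,[0,0,0],0],[50,[0,0,0],0]]'
python3 - <<'E'
from h import *
P=[];M=[]
for i in range(5):
    s=get_state();c=capture("wrist");T=wristT(c,s);P.append(s["position"])
    L=[l for l in lids(c,.03,T,800) if abs(l[2]-.516)<.02 and abs(l[3]+.0175)<.02]
    if L: M.append(aim(L[0][2],L[0][3])); r=L[0]
print(np.mean(P,0).round(4),np.std(P,0).round(4),np.round(M,1),np.round(r,4))
hsv=cv2.cvtColor(c["image"],cv2.COLOR_RGB2HSV);m=cv2.inRange(hsv,(17,25,60),(38,170,255));m[:,:150]=0;m[:,360:]=0
v=c["image"].copy();v[m>0]=(0,0,255);cv2.imwrite("pics/w4.png",np.hstack([c["image"][100:384,130:390],v[100:384,130:390]])[:,:,::-1])
E
```

```text
t: 18.15
position: [0.5488, 0.098, 0.0992]
orientation: [-0.436, -3.11, -0.0]
contact_force: [-0.6, -0.3, -2.0]
finger_gap: 0.0652
grip_force: 29.0
[0.548  0.0986 0.0993] [0.0004 0.0003 0.0002] [[  -0.2 -120.3    0. ]
 [  -0.7 -120.5    0. ]
 [  -0.6 -120.6    0. ]
 [  -0.6 -120.8    0. ]
 [  -0.3 -120.6    0. ]] [ 1.095683e+02  1.879254e+02  5.154000e-01 -1.720000e-02  3.340000e-02]
```

View pics/w4.png

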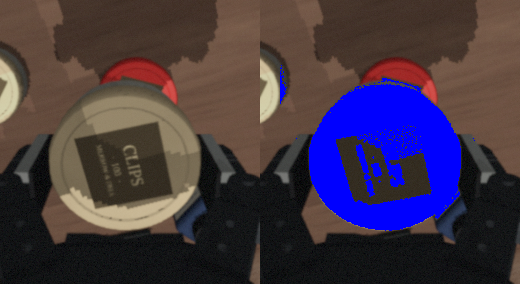

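The held lid, crop (126,158), sits level between the pads. The middle tin is at tool shift (-0.5,-120.6). I'll move over it and lower.

```bash
python3 -m crank '[[50,[-0.5,-40,0],0],[50,[0,-40,0],0],[50,[0,-40.6,0],0],[50,[0,0,0],0],[50,[0,0,0],0]]'; python3 -m crank '[[50,[0,0,35],0],[50,[0,0,30],0],[50,[0,0,20],0],[50,[0,0,6],0],[50,[0,0,0],0]]'; python3 -m crank '[[50,[0,0,3],0],[50,[0,0,2],0],[50,[0,0,0],0],[50,[0,0,0],0],[50,[0,0,0],0]]'; python3 -m crank '[[50,[0,0,2],0],[50,[0,0,0],0],[50,[0,0,0],0]]'
```

```text
t: 18.9
position: [0.516, -0.0181, 0.1]
orientation: [0.438, 3.11, 0.0]
contact_force: [0.3, 0.2, -0.1]
finger_gap: 0.0654
grip_force: 29.0
t: 19.4
position: [0.5157, -0.0165, 0.0081]
orientation: [-0.432, -3.11, -0.001]
contact_force: [-0.0, -0.2, -0.1]
finger_gap: 0.0651
grip_force: 29.0
t: 19.9
position: [0.5166, -0.0179, 0.0041]
orientation: [0.435, 3.111, -0.0]
contact_force: [0.4, 0.4, -1.7]
finger_gap: 0.0652
grip_force: 29.0
t: 20.2
position: [0.5162, -0.0178, 0.0016]
orientation: [-0.435, -3.111, -0.0]
contact_force: [-0.3, -1.3, -1.4]
finger_gap: 0.0653
grip_force: 29.0
```

```bash
python3 -m crank '[[50,[0,0,1],0],[50,[0,0,0],0],[50,[0,0,0],0]]'; python3 -m crank '[[50,[0,0,1],0],[50,[0,0,0],0],[50,[0,0,0],0]]';python3 - <<'E'
from h import *
F=[]
for i in range(6): capture("side");F.append(get_state()["contact_force"])
print(np.mean(F,0).round(2))
E
```

```text
t: 20.5
position: [0.5164, -0.0178, 0.0012]
orientation: [-0.435, -3.111, 0.0]
contact_force: [-3.7, 0.2, 5.1]
finger_gap: 0.0654
grip_force: 29.5
t: 20.8
position: [0.5164, -0.0178, 0.0012]
orientation: [-0.435, -3.111, 0.0]
contact_force: [-6.8, 0.6, 14.9]
finger_gap: 0.0654
grip_force: 30.3
[-6.7   0.66 14.24]
```

Contact. I'll ease back 1 mm, open and rise.

```bash
python3 -m crank '[[50,[0,0,-1.2],0],[50,[0,0,0],0],[70,[0,0,0],0],[85,[0,0,0],0],[85,[0,0,0],0]]'; python3 -m crank '[[85,[0,0,0],0],[85,[0,0,-20],0],[85,[0,0,-40],0],[85,[0,0,-40],0],[85,[0,0,0],0]]'; python3 -m crank '[[85,[0,-44,0],0],[85,[0,-44,0],0],[85,[-1,-44,0],0],[85,[0,0,0],0],[85,[0,0,0],0]]'; python3 look.py
python3 - <<'E'
from h import *
c=capture("wrist");s=get_state();T=wristT(c,s)
for l in lids(c,.06,T,800): print("z.06",np.round(l,4))
c=capture("top")
for z in(.03,.06):
  for l in lids(c,z): print(z,np.round(l,4))
c2=capture("side");i=c2["image"][70:150,190:310]
cv2.imwrite("pics/s5.png",cv2.resize(i,None,fx=6,fy=6,interpolation=cv2.INTER_CUBIC)[:,:,::-1])
E
```

```text
t: 21.6
position: [0.5162, -0.0177, 0.0007]
orientation: [-0.435, -3.111, -0.0]
contact_force: [0.5, 0.5, 0.4]
finger_gap: 0.0851
grip_force: 0.0
t: 22.1
position: [0.5207, -0.0188, 0.1067]
orientation: [0.433, 3.101, -0.002]
contact_force: [-0.2, -0.2, 0.7]
finger_gap: 0.0852
grip_force: 0.0
t: 22.6
position: [0.4806, -0.1456, 0.1004]
orientation: [-0.439, -3.11, -0.001]
contact_force: [0.7, -0.5, 0.0]
finger_gap: 0.0849
grip_force: 0.0
[ 4.31359e+02  1.93980e+02  5.27900e-01 -5.30000e-03  3.91000e-02] shift [-6.900e+00  1.469e+02  1.000e-01]
[ 2.539691e+02  1.858375e+02  4.790000e-01 -1.464000e-01  3.360000e-02] shift [ 1.2 -2.2 -0. ]
[ 3.770759e+02  4.145760e+01  3.972000e-01 -2.920000e-02  3.440000e-02] shift [1.122e+02 8.800e+01 1.000e-01]
pos [ 0.4806 -0.1456  0.1004] F [ 0.72 -0.49  0.05] t 22.6 gap 0.08488720999739321
z.06 [ 4.300515e+02  1.944505e+02  5.140000e-01 -1.930000e-02  3.430000e-02]
z.06 [ 2.528022e+02  1.859235e+02  4.712000e-01 -1.434000e-01  2.960000e-02]
z.06 [ 3.75902e+02  4.16844e+01  3.99000e-01 -4.02000e-02  3.03000e-02]
0.03 [9.313250e+01 2.381382e+02 3.739000e-01 3.478000e-01 4.120000e-02]
0.06 [9.313250e+01 2.381382e+02 3.711000e-01 3.338000e-01 3.970000e-02]
```

View pics/s5.png

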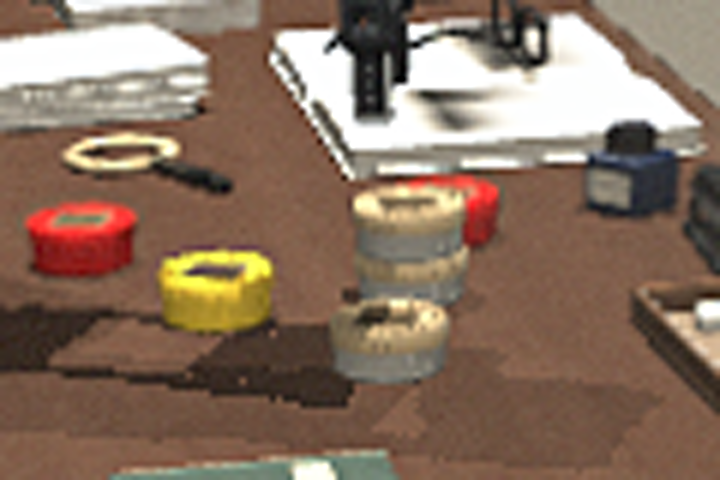

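The stack stands, with its top at side crop (410,215) over the lower one at (412,280), about 2 mm apart. The wrist view gives the top at (0.514,-0.019) against (0.515,-0.017) for the lower tin. Now the heaviest.

```bash
python3 -m crank '[[85,[1.2,-2.2,0],0],[85,[0,0,0],0],[85,[0,0,0],0]]' 40; python3 look.py | head -3; python3 -m crank '[[85,[0,0,48],0],[85,[0,0,45],0],[85,[0,0,25],0],[85,[0,0,12],0],[85,[0,0,0],0]]'; python3 -m crank '[[85,[0,0,0],0],[50,[0,0,0],0],[50,[0,0,0],0],[50,[0,0,0],0],[50,[0,0,0],0]]'; python3 -m crank '[[50,[0,0,-10],0],[50,[0,0,-20],0],[50,[0,0,-20],0],[50,[0,0,0],0],[50,[0,0,0],0]]'; python3 weigh.py
```

```text
t: 23.1
position: [0.4794, -0.1463, 0.1009]
orientation: [0.434, 3.111, -0.0]
contact_force: [1.0, 0.2, -1.3]
finger_gap: 0.0852
grip_force: 0.0
[ 4.321673e+02  1.956259e+02  5.281000e-01 -5.400000e-03  3.900000e-02] shift [ -8.2 149.    0. ]
[ 2.552726e+02  1.867368e+02  4.791000e-01 -1.464000e-01  3.360000e-02] shift [ 0.3 -0.1 -0. ]
[ 3.78643e+02  4.23731e+01  3.97200e-01 -2.89000e-02  3.43000e-02] shift [111.2  90.6  -0. ]
t: 23.65
position: [0.4782, -0.1461, -0.0304]
orientation: [-0.435, -3.109, -0.002]
contact_force: [-0.5, 0.0, 0.3]
finger_gap: 0.0851
grip_force: 0.0
t: 24.15
position: [0.481, -0.1474, -0.0268]
orientation: [0.434, 3.108, -0.002]
contact_force: [-1.1, 2.0, 9.1]
finger_gap: 0.0653
grip_force: 42.5
t: 24.65
position: [0.4796, -0.147, 0.0214]
orientation: [0.435, 3.11, -0.001]
contact_force: [-0.3, 0.4, -4.1]
finger_gap: 0.0648
grip_force: 46.9
F [ 0.21  0.12 -3.93] sd [0.46 0.58 0.48] J [-42.52 -28.93] [0.35 0.28] t 25.35
```

3.93 N confirms this is the heaviest. I'll raise it to 15 cm, move slightly aside and check the stack.

```bash
python3 -m crank '[[50,[0,0,-20],0],[50,[0,0,-35],0],[50,[0,0,-30],0],[50,[0,0,-15],0],[50,[0,0,0],0]]'; python3 -m crank '[[50,[10,-35,0],0],[50,[10,-35,0],0],[50,[10,-30,0],0],[50,[0,0,0],0],[50,[0,0,0],0]]';python3 -m crank '[[50,[0,0,0],0],[50,[0,0,0],0],[50,[0,0,0],0]]'
python3 - <<'E'
from h import *
c=capture("top")
for z in(.03,.06):
  for l in lids(c,z): print(z,np.round(l,4))
t=c["image"][110:230,180:400]
c2=capture("side");i=c2["image"][70:150,190:310]
a=cv2.resize(t,(660,360),interpolation=cv2.INTER_CUBIC);b=cv2.resize(i,(360,240),interpolation=cv2.INTER_CUBIC)
o=np.zeros((600,660,3),np.uint8);o[:360]=a;o[360:,:360]=b;cv2.imwrite("pics/f.png",o[:,:,::-1])
E
```

```text
t: 25.85
position: [0.4812, -0.1478, 0.1237]
orientation: [0.434, 3.106, -0.004]
contact_force: [0.3, -1.0, -3.3]
finger_gap: 0.0646
grip_force: 46.9
t: 26.35
position: [0.4221, -0.2345, 0.1196]
orientation: [-0.438, -3.109, -0.002]
contact_force: [-0.4, 0.3, -3.5]
finger_gap: 0.0648
grip_force: 47.8
t: 26.65
position: [0.4234, -0.2339, 0.1207]
orientation: [-0.433, -3.111, -0.0]
contact_force: [-0.5, 0.6, -3.2]
finger_gap: 0.065
grip_force: 47.8
0.03 [9.312250e+01 2.380791e+02 3.743000e-01 3.476000e-01 4.120000e-02]
0.03 [ 2.437650e+02  1.718405e+02  5.247000e-01 -1.720000e-02  3.660000e-02]
0.03 [ 3.450484e+02  8.486120e+01  7.528000e-01 -2.858000e-01  6.530000e-02]
0.06 [9.312250e+01 2.380791e+02 3.715000e-01 3.336000e-01 3.970000e-02]
0.06 [ 2.437650e+02  1.718405e+02  5.165000e-01 -1.800000e-02  3.530000e-02]
0.06 [ 3.450484e+02  8.486120e+01  7.363000e-01 -2.768000e-01  6.290000e-02]
```

View pics/f.png

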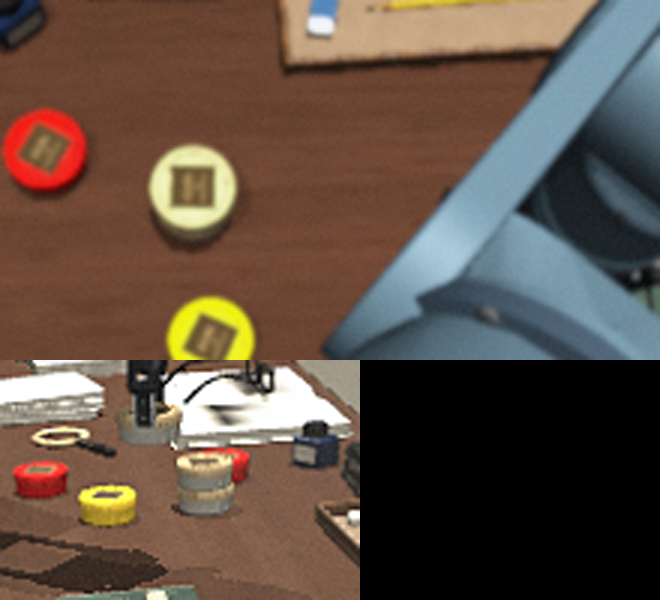

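The stack is aligned to 1–2 mm: in the top picture its centre is at (193,188), giving (0.5165,-0.018) against (0.517,-0.018). The heaviest tin is held level and clear, at side crop (148,420). I'll hand in.

```bash
python3 -m crank '[[50,[0,0,0],0],[50,[0,0,0],0]]'; python3 -c "
from rig import *
print(finish_job())"
```

```text
t: 26.95
position: [0.4232, -0.2346, 0.1209]
orientation: [0.434, 3.111, -0.0]
contact_force: [0.0, 0.5, -4.2]
finger_gap: 0.0648
grip_force: 47.8
the job is handed in; nothing more can be done
None
```

I weighed the tins at about 1.0, 2.4 and 3.9 N, stacked the lightest on the middle one with centres about 1–2 mm apart, and handed in at 27 s still holding the heaviest level about 15 cm above the desk; the bystanders were not touched, and `finish_job()` returned no verdict.

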